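# Point out the next step of the assay

### The job

Show a colleague the next step of the assay by pointing from just above, fingertips a few centimetres over the middle of each thing's top: point at the amber dropper bottle behind the coloured dish stands for two seconds, then at the petri dish in the blue stand for two seconds, and last at the timer, and finish while still pointing at it. Touch and move nothing at all. Rise well clear in between, and do not point at the other two dishes or the white bottle.

Things in the scene. Friction and masses are not known exactly. Their poses are not given: they have to be found in the camera images.
- dropper_bottle: amber glass dropper bottle with a black rubber bulb, 35 mm across, 106 mm tall, standing loose just behind the coloured dish stands (not the brown bottles far off at the right); origin at the centre of its underside, z up
- dropper_top (a point): the tip of the amber bottle's black bulb (its highest point, 106 mm above the worktop)
- reagent_bottle: white plastic bottle with a white screw cap, 45 x 62 x 109 mm, standing loose; not the one wanted; origin at the centre of its underside, z up
- reagent_top (a point): centre of the top of the white bottle's cap, 109 mm above the worktop
- lab_timer: white digital timer with a grey display and red, grey and green keys on its front, 39 mm deep, 68 mm wide, 62 mm high, standing loose between the dish stands and the vial rack; origin at the centre of its underside, front faces its own -x, z up
- timer_top (a point): point over the middle of the timer at the height of its top, 62 mm above the worktop
- tape_roll: roll of white tape lying flat, 82 mm across, 19 mm high, loose; a bystander; origin at the centre of its underside
- marker_white: white marker with a black cap lying on the worktop, 15 x 135 x 13 mm, loose; a bystander; origin at the centre of its underside
- forceps: steel forceps lying on the worktop at the left, 14 x 122 x 6 mm, loose; a bystander; origin at the centre of its underside
- vial_rack: wire rack full of capped vials, fixed, about 117 x 251 mm, 107 mm high with the vials' white caps a little higher (to about 115 mm); a bystander and an obstacle at the right; origin at the centre of its underside
- stand_blue: blue plastic dish stand: a shallow round cup 84 mm across, rim 9 mm high, with a small tab at the front, fixed; origin at the centre of its underside
- dish_blue: clear lidded petri dish with cream filling, 64 mm across, 15 mm high, lying loose in the blue stand; origin at the centre of its underside, 5 mm above the worktop
- dish_blue_top (a point): centre of the lid of the dish in the blue stand, 20 mm above the worktop
- stand_yellow: yellow plastic dish stand: a shallow round cup 84 mm across, rim 9 mm high, with a small tab at the front, fixed; origin at the centre of its underside
- dish_yellow: clear lidded petri dish with cream filling, 64 mm across, 15 mm high, lying loose in the yellow stand; origin at the centre of its underside, 5 mm above the worktop
- dish_yellow_top (a point): centre of the lid of the dish in the yellow stand, 20 mm above the worktop
- stand_red: red plastic dish stand: a shallow round cup 84 mm across, rim 9 mm high, with a small tab at the front, fixed; origin at the centre of its underside
- dish_red: clear lidded petri dish with cream filling, 64 mm across, 15 mm high, lying loose in the red stand; origin at the centre of its underside, 5 mm above the worktop
- dish_red_top (a point): centre of the lid of the dish in the red stand, 20 mm above the worktop

How it is judged (in metres and radians):
On the way, in this order (a step that is already met when the one before it is completed fails the run):
1. the fingertips point at the amber dropper bottle (within 25 mm sideways) and dwell 1.5 s (horizontal distance between the grasp point and dropper_top below 0.025 m and z of the grasp point in the frame of dropper_top between 0.022 and 0.09 m), for 1.5 s.
2. then they point at the dish in the blue stand (within 28 mm sideways) and dwell 1.5 s (horizontal distance between the grasp point and dish_blue_top below 0.028 m and z of the grasp point in the frame of dish_blue_top between 0.022 and 0.09 m), for 1.5 s.
At the end, for the whole second after the job is handed in: The point between the finger pads is within 28 mm sideways of the timer's middle and 22 to 90 mm above its top (fingertips roughly 0.5 to 7 cm above it) and stays there; every loose thing is within 1 cm of where it stood (horizontal distance between the grasp point and timer_top below 0.028 m and z of the grasp point in the frame of timer_top between 0.022 and 0.09 m and distance of each of dropper_bottle, reagent_bottle, dish_blue, dish_yellow, dish_red, lab_timer, tape_roll, marker_white, forceps from where it was at the start of the episode below 0.01 m); the robot touches nothing.
It fails at once if the robot touches something (contact force between any of the fingers, the arm and anything else above 0.3 N).
It fails at once if a loose thing is shifted by more than 1 cm (distance of any of dropper_bottle, reagent_bottle, dish_blue, dish_yellow, dish_red, lab_timer, tape_roll, marker_white, forceps from where it was at the start of the episode above 0.01 m).
It fails at once if the fingertips come low over the dish in the yellow stand, as if pointing at it (grasp point within 25 mm sideways and less than 65 mm above its top) (horizontal distance between the grasp point and dish_yellow_top below 0.025 m and z of the grasp point in the frame of dish_yellow_top below 0.065 m).
It fails at once if the fingertips come low over the dish in the red stand, as if pointing at it (grasp point within 25 mm sideways and less than 65 mm above its top) (horizontal distance between the grasp point and dish_red_top below 0.025 m and z of the grasp point in the frame of dish_red_top below 0.065 m).
It fails at once if the fingertips come low over the white bottle, as if pointing at it (grasp point within 25 mm sideways and less than 65 mm above its top) (horizontal distance between the grasp point and reagent_top below 0.025 m and z of the grasp point in the frame of reagent_top below 0.065 m).
It also fails if it takes over 58 s, if anything falls off the work surface, if the arm or the gripper's body presses on something with over 40 N, if the wrist force passes 120 N, or if a joint passes its speed limit or range.

### The arm

A 6-joint arm with a two-finger parallel gripper is mounted at the origin on a cart in front of the work surface, level with it; the furniture and walls round the work are solid. World frame = base frame: x ahead of the robot, y to its left, z up, the work surface at z = 0. Lengths are in mm, angles in rad, forces in N, time in s.
With the tool pointing down it reaches from about 350 to 875 mm from the base axis. Payload 4.2 kg.
Tool frame: the origin (TCP) lies on the centre line of the jaws, within the pads' length; the fingertips stand 14 mm ahead of it and the grasp point (between the pads) lies 5 mm behind it; z points along the fingers, y is the line along which they close (so a half turn about z gives the same grasp; the last joint's range is limited). The gripper opens to 87 mm and grips with 3 to 60 N. Pads are 19 mm wide; open, the fingers measure 117 mm over their backs; the gripper's body (75 mm by 190 mm) begins 51 mm behind the grasp point.
Start: joints at [-1.019, 0.385, 0.008, 0, -1.194, -0.259], TCP at [180.412, -598.373, 209.15] pointing down, gripper open.
Joint ranges: [-3.14, 3.14], [-1.21, 2.06], [-1.07, 1.41], [-3.16, 2.05], [-2.99, -0.16], [-3.1, 3.1]. Speed limits (rad/s): [2.79, 2.79, 3.14, 3.14, 3.14, 3.14].

### API

Orientations are given as a unit quaternion [w, x, y, z].
In Python, from plant import observe, get_image, job_done gives the robot as it stands.
- The arm moves only by the shell command python3 -m jog 'ROWS' [FORCE]. ROWS is JSON, a list that holds one entry, the list of rows, each a list of 5 numbers: the opening, from -1 (shut) to 1 (fully open), so that 0 is half open, then the shift along the tool's x, y, z in mm, then the turn about the tool's z in degrees. A call has 1 to 10 rows; each row is the pose to reach, as a shift and turn from the pose commanded when the call began, along the tool's axes at that moment; what a row does not reach only later rows make up. A row lasts 1/10 s, in which the tool goes at most 50 mm and 8.59 degrees, less where a joint would pass 70% of its speed; a pose out of reach is approached as far as the arm can. A call with a gripper value outside its range is refused whole. The fingers move at their own pace and stop on an object; FORCE is the grip in N (left out, the last holds). Time passes only in rows, so rows that repeat a pose let the fingers close. It gives the time, the measured TCP pose, the force, the opening and the grip force at its end, in the units of the state.
- observe(): the state, without advancing time (a new reading comes with each control period).
- get_image(name): name is "scene" or "side" or "wrist"; returns a dict with "color" (420x560x3 uint8, red, green, blue), "range_z" (420x560 float32, mm along the optical axis (not along the pixel's ray), 0 where there is no reading), "K" (3x3 intrinsics, pixels), "world_to_cam" (4x4, takes a point from world to camera coordinates). Camera axes: x right, y up, looking along -z (the intrinsics and any distortion apply to the point x, -y, -z); pixel columns grow to the right and rows downward; lengths in mm; the calibration is good to about 2 mm. A picture is of the moment at which its call begins.
- job_done(): hands the job in; it is judged then, once.
The state is a dict: "time": time; "joint_pos": joint angles; "dq": joint speeds; "joint_efforts": joint torques, N m; "tcp_pos": TCP position; "tcp_rot": TCP orientation; "wrist_force": force on the tool from outside, world axes, zero at the start; "moment": the same for the moment, N m; "finger_gap": finger opening in mm; "grip_force": force on a finger pad.
Only numpy, scipy, OpenCV 4.12 (cv2) and the standard library are available. Lean on these libraries where they do the work, as an engineer would, in place of code of your own. Each camera call takes 0.05 s, during which the arm holds its last target. There are 200 camera calls.

## Working session

There is one attempt and no reset: what is moved stays moved. The work goes in short steps, Python scripts to look and compute and a shell command to move; the robot and the scene stay as the last step left them, time stands still between calls to the robot, and variables do not carry over. Pictures are saved under pics/ and viewed, at most 10 in all, crops included, and the job is handed in when it is done.

```bash
mkdir -p pics
cat > h.py <<'E'
import numpy as np,cv2
from plant import observe,get_image
def pts(im):
    K=im["K"];z=im["range_z"];v,u=np.mgrid[:z.shape[0],:z.shape[1]]
    c=np.stack([(u-K[0,2])/K[0,0]*z,-(v-K[1,2])/K[1,1]*z,-z,np.ones_like(z)],-1)
    return (c@np.linalg.inv(im["world_to_cam"]).T)[...,:3]
def save(im,n): cv2.imwrite(f"pics/{n}.png",im["color"][...,::-1])
E
python3 - <<'E'
from h import *
for n in("scene","side"):
    im=get_image(n);save(im,n);np.savez(n,**im);print(np.linalg.inv(im["world_to_cam"])[:3,3])
s=observe();print(s["time"],s["tcp_pos"],s["tcp_rot"],s["finger_gap"])
E
```

```text
[127.84882397 619.98433935 676.0293952 ]
[124.97365215 712.35780823 684.02751162]
0.1 [ 180.24846317 -597.87483749  208.1752004 ] [-2.10411544e-04 -1.45816549e-01  9.89311181e-01  9.36516615e-04] 86.98319349956695
```

View pics/scene.png

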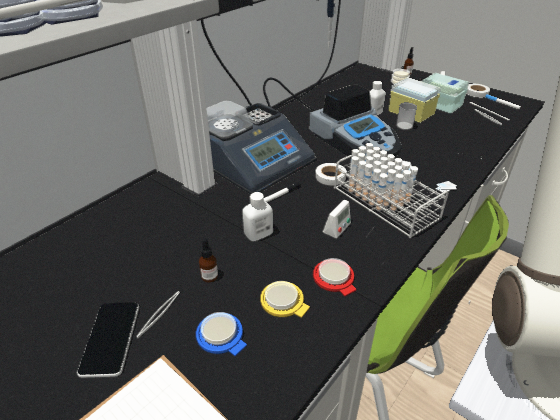

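View pics/side.png

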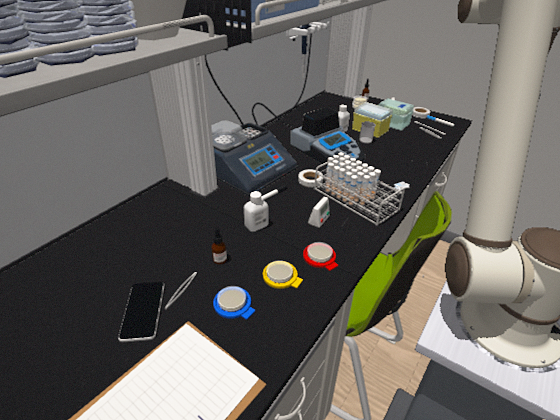

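The scene view shows the amber bottle at about (208,262) with its bulb tip at (206,241). The dishes are blue (219,329), yellow (282,296) and red (333,272). The timer is at (338,219) and the white bottle at (258,216). The side view agrees: bulb at (218,233), timer at (320,211).

Run:
```python
from h import *
for n,R in (("scene",dict(drop=(195,236,222,284),dish_b=(195,310,246,352),dish_y=(258,280,308,318),dish_r=(312,256,357,292),timer=(322,198,354,240),white=(240,190,275,242),rack=(336,142,450,232))),("side",dict(drop=(206,228,231,268),dish_b=(212,284,256,318),timer=(306,194,333,230),white=(242,190,271,232)))):
    im=np.load(n+".npz");P=pts(im)
    for k,(a,b,c,d) in R.items():
        p=P[b:d,a:c].reshape(-1,3);z=im["range_z"][b:d,a:c].ravel();p=p[z>0]
        if 'dish' in k: q=p[(p[:,2]>14)&(p[:,2]<28)]
        else: q=p[(p[:,2]>12)&(p[:,2]<130)]
        t=q[q[:,2]>np.percentile(q[:,2],99)-12]
        mm=lambda q:(np.percentile(q,2,0).round(),np.percentile(q,98,0).round())
        print(n,k,len(q),*mm(q),'top',*mm(t),np.median(t,0).round())
    # high structures over the workspace
    q=P[im["range_z"]>0]
    for zlo,zhi in((130,250),(250,500),(500,1500)):
        s=q[(q[:,2]>zlo)&(q[:,2]<zhi)&(q[:,0]>200)&(q[:,0]<1000)&(abs(q[:,1])<600)]
        if len(s):print(zlo,s.min(0).round(),np.percentile(s,5,0).round(),s.max(0).round())
```

```text
scene drop 508 [623. 205.  14.] [649. 233. 102.] top [633. 213.  92.] [643. 222. 105.] [637. 218.  99.]
scene dish_b 883 [496. 274.  15.] [554. 332.  22.] top [496. 274.  15.] [554. 332.  22.] [524. 304.  19.]
scene dish_y 719 [456. 143.  15.] [515. 202.  22.] top [456. 143.  15.] [515. 202.  22.] [485. 173.  19.]
scene dish_r 610 [412.  25.  15.] [471.  85.  22.] top [412.  25.  15.] [471.  85.  22.] [441.  56.  19.]
scene timer 561 [ 500. -109.   14.] [528. -43.  62.] top [ 508. -109.   51.] [526. -44.  63.] [515. -72.  60.]
scene white 1072 [624. -46.  13.] [708.  83. 109.] top [635.  40.  98.] [662.  66. 110.] [646.  56. 107.]
scene rack 4956 [ 356. -440.   16.] [670. -66. 106.] top [ 433. -293.   95.] [ 583. -189.  107.] [ 508. -242.  104.]
130 [ 703. -532.  130.] [ 733. -473.  134.] [1000.   39.  250.]
250 [714. -57. 250.] [717.  -5. 276.] [1000.  426.  500.]
500 [724. 228. 500.] [726. 256. 502.] [802. 399. 540.]
side drop 344 [622. 207.  14.] [649. 234. 102.] top [633. 214.  93.] [642. 223. 107.] [636. 219. 100.]
side dish_b 561 [495. 275.  15.] [554. 333.  23.] top [495. 275.  15.] [554. 333.  23.] [523. 305.  20.]
side timer 346 [ 500. -108.   14.] [529. -42.  64.] top [ 508. -108.   53.] [524. -42.  65.] [514. -71.  61.]
side white 734 [623. -65.  13.] [756.  84. 110.] top [635.  40.  99.] [661.  67. 111.] [645.  56. 109.]
130 [ 701. -535.  130.] [ 734. -470.  134.] [1000.   40.  250.]
250 [ 200. -600.  250.] [ 716. -386.  290.] [1000.  524.  500.]
500 [ 200. -538.  500.] [ 276. -432.  505.] [880. 496. 599.]
```

Target positions from the two views, in mm: bottle top (639,217), blue dish (525,303), timer (518,-75). I'll rise first, then travel at a TCP height of about 260 mm. The fingers will be nearly shut so they point and take up less room.

```bash
python3 -m jog '[[[-0.8,0,0,-15,0],[-0.8,-7,6,-35,0],[-0.8,-20,19,-50,0],[-0.8,-40,39,-55,0],[-0.8,-67,65,-55,0],[-0.8,-94,91,-55,0],[-0.8,-121,117,-55,0],[-0.8,-148,143,-55,0],[-0.8,-175,168,-55,0],[-0.8,-202,194,-55,0]]]'
python3 -m jog '[[[-0.8,-27,26,0,0],[-0.8,-54,52,0,0],[-0.8,-81,78,0,0],[-0.8,-108,104,0,0],[-0.8,-135,130,0,0],[-0.8,-162,156,0,0],[-0.8,-189,182,0,0],[-0.8,-216,208,0,0],[-0.8,-243,233,0,0],[-0.8,-270,259,0,0]]]'
python3 -m jog '[[[-0.8,-27,26,0,0],[-0.8,-54,52,0,0],[-0.8,-81,78,0,0],[-0.8,-108,104,0,0],[-0.8,-135,130,0,0],[-0.8,-162,156,0,0],[-0.8,-182,175,0,0],[-0.8,-195,188,0,0],[-0.8,-202,195,0,0],[-0.8,-202,195,0,0]]]'
python3 - <<'E'
from h import *
s=observe();print(s["tcp_rot"],s["joint_pos"],s["dq"])
im=get_image("scene");save(im,"s2")
E
```

```text
time: 1.1
tcp_pos: [318.1, -352.8, 263.8]
tcp_rot: [-0.0, -0.146, 0.989, 0.0]
wrist_force: [0.8, -0.1, 0.2]
finger_gap: 15.3
grip_force: 0.0
time: 2.1
tcp_pos: [501.8, -26.9, 263.8]
tcp_rot: [-0.0, -0.146, 0.989, 0.0]
wrist_force: [0.6, -0.0, 0.2]
finger_gap: 8.4
grip_force: 0.0
time: 3.1
tcp_pos: [638.7, 217.3, 262.9]
tcp_rot: [-0.001, -0.146, 0.989, -0.0]
wrist_force: [-0.4, 0.6, 0.5]
finger_gap: 8.9
grip_force: 0.0
[-8.54458033e-04 -1.46296571e-01  9.89240378e-01 -2.39252733e-04] [ 5.66978754e-01  4.45491291e-01  2.36462308e-01 -2.65873504e-04
 -1.36352282e+00 -1.84407298e+00] [-0.01731108 -0.03175068 -0.02583715  0.00347208 -0.00582911  0.00489084]
```

View pics/s2.png

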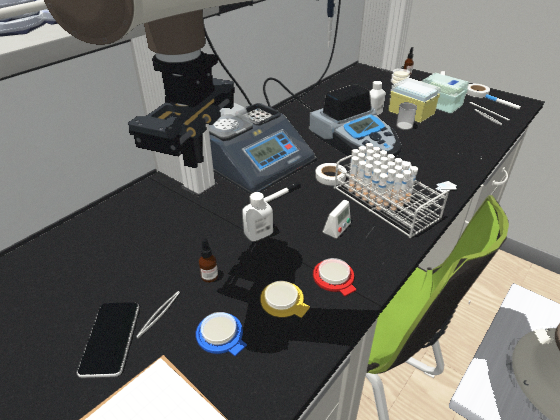

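The gripper stands above the bottle at about (190,150) in the picture, clear of the pillar, and nothing has moved. Next I descend and dwell for two seconds.

```bash
python3 -m jog '[[[-0.8,0,0,8,0],[-0.8,0,0,25,0],[-0.8,0,0,45,0],[-0.8,0,0,65,0],[-0.8,0,0,85,0],[-0.8,0,0,98,0],[-0.8,0,0,105,0],[-0.8,0,0,107,0],[-0.8,0,0,107,0],[-0.8,0,0,107,0]]]'
python3 - <<'E'
from h import *
save(get_image("scene"),"s3")
E
```

```text
time: 4.15
tcp_pos: [639.3, 216.8, 158.3]
tcp_rot: [0.001, -0.146, 0.989, 0.0]
wrist_force: [-0.0, 0.6, 0.8]
finger_gap: 8.8
grip_force: 0.0
```

View pics/s3.png

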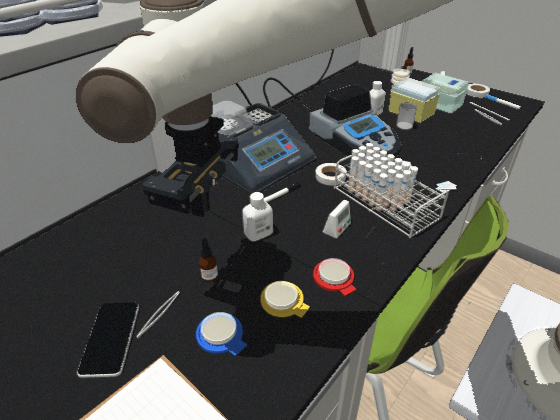

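```bash
python3 - <<'E'
from h import *
im=np.load("scene.npz");K=im["K"];W=im["world_to_cam"]
for p in([639,217,144],[639,217,106],[639,217,163],[639,217,0]):
    c=W@np.r_[p,1];print(p,(K[0,2]+K[0,0]*c[0]/-c[2]).round(1),(K[1,2]+K[1,1]*-c[1]/-c[2]).round(1))
E
python3 -c "
import cv2;i=cv2.imread('pics/s3.png')[140:290,140:290];cv2.imwrite('pics/s3c.png',cv2.resize(i,None,fx=4,fy=4,interpolation=2))"
```

```text
[639, 217, 144] 201.7 223.2
[639, 217, 106] 203.9 238.4
[639, 217, 163] 200.6 215.3
[639, 217, 0] 209.4 276.7
```

View pics/s3c.png

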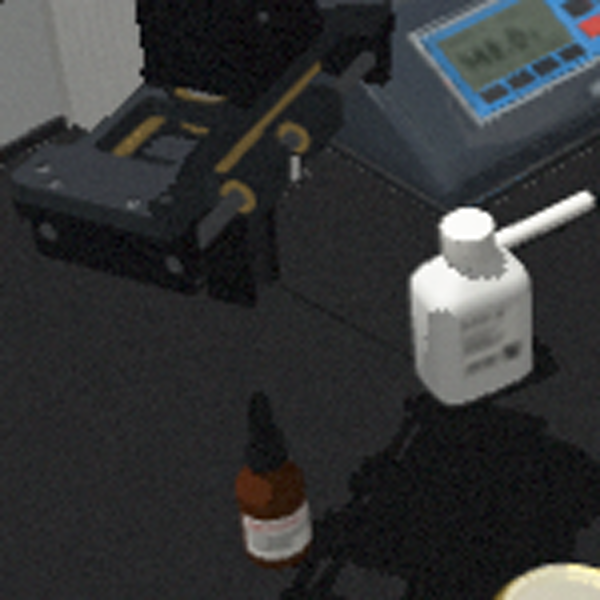

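Bulb tip at (204.5,238), as predicted. The visible fingertips are at about (202,213), which is 10 px higher than expected, so I'll check them with depth. This also counts towards the dwell.

Run:
```python
from h import *
im=get_image("scene");P=pts(im);s=observe();print(s["tcp_pos"],s["time"])
for r in range(204,240,3): print(r,[tuple(P[r,c].round().astype(int)) for c in(196,199,202,206)])
```

```text
[639.13083385 216.81104953 158.16845286] 4.25
204 [(np.int64(632), np.int64(229), np.int64(200)), (np.int64(625), np.int64(228), np.int64(203)), (np.int64(628), np.int64(219), np.int64(196)), (np.int64(631), np.int64(208), np.int64(187))]
207 [(np.int64(635), np.int64(228), np.int64(191)), (np.int64(628), np.int64(227), np.int64(194)), (np.int64(626), np.int64(222), np.int64(192)), (np.int64(631), np.int64(208), np.int64(180))]
210 [(np.int64(636), np.int64(228), np.int64(183)), (np.int64(629), np.int64(227), np.int64(187)), (np.int64(625), np.int64(223), np.int64(186)), (np.int64(631), np.int64(209), np.int64(174))]
213 [(np.int64(636), np.int64(229), np.int64(177)), (np.int64(629), np.int64(227), np.int64(180)), (np.int64(624), np.int64(225), np.int64(180)), (np.int64(797), np.int64(75), np.int64(0))]
216 [(np.int64(809), np.int64(97), np.int64(-1)), (np.int64(802), np.int64(93), np.int64(0)), (np.int64(626), np.int64(224), np.int64(172)), (np.int64(788), np.int64(83), np.int64(1))]
219 [(np.int64(799), np.int64(106), np.int64(0)), (np.int64(794), np.int64(101), np.int64(0)), (np.i
[... 502 characters left out ...]
1)), (np.int64(767), np.int64(126), np.int64(2)), (np.int64(765), np.int64(119), np.int64(-1)), (np.int64(756), np.int64(114), np.int64(1))]
231 [(np.int64(771), np.int64(133), np.int64(-4)), (np.int64(761), np.int64(132), np.int64(0)), (np.int64(758), np.int64(125), np.int64(-2)), (np.int64(750), np.int64(120), np.int64(-1))]
234 [(np.int64(759), np.int64(143), np.int64(0)), (np.int64(755), np.int64(138), np.int64(-1)), (np.int64(749), np.int64(134), np.int64(0)), (np.int64(742), np.int64(128), np.int64(-1))]
237 [(np.int64(751), np.int64(151), np.int64(1)), (np.int64(745), np.int64(147), np.int64(1)), (np.int64(741), np.int64(141), np.int64(0)), (np.int64(734), np.int64(135), np.int64(0))]
```

Depth puts the visible tips at z≈172, against 144 from the reported TCP. The sideways position agrees. I'll go 18 mm lower, which suits either reading with margin, and dwell there.

```bash
python3 -m jog '[[[-0.8,0,0,4,0],[-0.8,0,0,9,0],[-0.8,0,0,14,0],[-0.8,0,0,18,0],[-0.8,0,0,18,0],[-0.8,0,0,18,0],[-0.8,0,0,18,0],[-0.8,0,0,18,0],[-0.8,0,0,18,0],[-0.8,0,0,18,0]]]'
python3 -m jog '[[[-0.8,0,0,0,0],[-0.8,0,0,0,0],[-0.8,0,0,0,0],[-0.8,0,0,0,0],[-0.8,0,0,0,0],[-0.8,0,0,0,0],[-0.8,0,0,0,0],[-0.8,0,0,0,0],[-0.8,0,0,0,0],[-0.8,0,0,0,0]]]'
python3 -m jog '[[[-0.8,0,0,0,0],[-0.8,0,0,0,0],[-0.8,0,0,0,0],[-0.8,0,0,0,0],[-0.8,0,0,0,0],[-0.8,0,0,0,0],[-0.8,0,0,0,0],[-0.8,0,0,0,0],[-0.8,0,0,0,0],[-0.8,0,0,0,0]]]'
python3 - <<'E'
from h import *
im=get_image("scene");P=pts(im);p=P[im["range_z"]>0]
f=p[(abs(p[:,0]-639)<30)&(abs(p[:,1]-217)<30)&(p[:,2]>115)&(p[:,2]<200)]
print(observe()["tcp_pos"],np.percentile(f,[1,50,99],0).round())
E
```

```text
time: 5.25
tcp_pos: [638.7, 216.6, 139.3]
tcp_rot: [0.0, -0.146, 0.989, 0.0]
wrist_force: [0.3, -0.0, 0.7]
finger_gap: 8.9
grip_force: 0.0
time: 6.25
tcp_pos: [638.7, 216.6, 139.2]
tcp_rot: [-0.0, -0.146, 0.989, 0.0]
wrist_force: [0.0, -0.9, -0.1]
finger_gap: 8.7
grip_force: 0.0
time: 7.25
tcp_pos: [638.7, 216.6, 139.2]
tcp_rot: [0.0, -0.146, 0.989, 0.0]
wrist_force: [-0.1, 0.6, -0.6]
finger_gap: 9.0
grip_force: 0.0
[638.71233313 216.58950326 139.15842476] [[623. 200. 153.]
 [631. 225. 173.]
 [645. 232. 199.]]
```

Two seconds are done at the bottle. Now I rise, move across to the blue dish and descend.

```bash
python3 -m jog '[[[-0.8,0,0,-8,0],[-0.8,0,0,-25,0],[-0.8,0,0,-50,0],[-0.8,0,0,-75,0],[-0.8,0,0,-100,0],[-0.8,0,0,-117,0],[-0.8,6,8,-125,0],[-0.8,17,23,-125,0],[-0.8,32,44,-125,0],[-0.8,47,64,-125,0]]]'
python3 -m jog '[[[-0.8,14,19,0,0],[-0.8,27,37,0,0],[-0.8,34,47,0,0],[-0.8,37,51,8,0],[-0.8,37,51,25,0],[-0.8,37,51,50,0],[-0.8,37,51,75,0],[-0.8,37,51,100,0],[-0.8,37,51,117,0],[-0.8,37,51,125,0]]]'
python3 -m jog '[[[-0.8,0,0,15,0],[-0.8,0,0,35,0],[-0.8,0,0,55,0],[-0.8,0,0,70,0],[-0.8,0,0,80,0],[-0.8,0,0,84,0],[-0.8,0,0,84,0],[-0.8,0,0,84,0],[-0.8,0,0,84,0],[-0.8,0,0,84,0]]]'
python3 - <<'E'
from h import *
im=get_image("scene");save(im,"s4")
E
```

```text
time: 8.3
tcp_pos: [572.8, 265.1, 262.7]
tcp_rot: [-0.001, -0.146, 0.989, -0.0]
wrist_force: [0.6, 0.8, 0.1]
finger_gap: 8.8
grip_force: 0.0
time: 9.3
tcp_pos: [523.9, 301.1, 136.0]
tcp_rot: [-0.002, -0.145, 0.989, -0.001]
wrist_force: [-0.4, -0.1, 1.0]
finger_gap: 8.7
grip_force: 0.0
time: 10.3
tcp_pos: [525.4, 302.7, 55.9]
tcp_rot: [0.001, -0.146, 0.989, 0.0]
wrist_force: [0.3, 0.7, 0.2]
finger_gap: 8.5
grip_force: 0.0
```

View pics/s4.png

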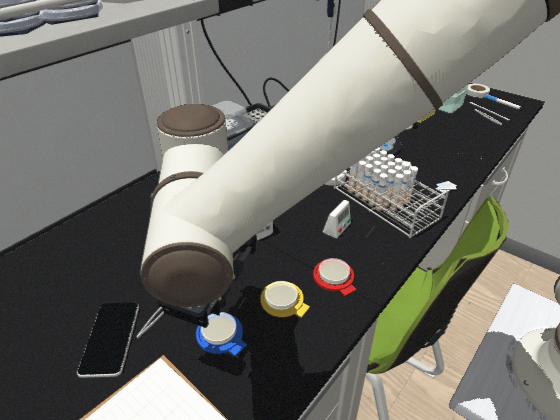

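The fingers are over the blue dish, whose lid is at (219,329), and nothing has moved. I dwell here, then rise and cross to the timer.

```bash
for i in 1; do :; done
python3 -m jog '[[[-0.8,0,0,0,0],[-0.8,0,0,0,0],[-0.8,0,0,0,0],[-0.8,0,0,0,0],[-0.8,0,0,0,0],[-0.8,0,0,0,0],[-0.8,0,0,0,0],[-0.8,0,0,0,0],[-0.8,0,0,0,0],[-0.8,0,0,0,0]]]'
python3 -m jog '[[[-0.8,0,0,0,0],[-0.8,0,0,0,0],[-0.8,0,0,0,0],[-0.8,0,0,0,0],[-0.8,0,0,0,0],[-0.8,0,0,0,0],[-0.8,0,0,0,0],[-0.8,0,0,0,0],[-0.8,0,0,0,0],[-0.8,0,0,0,0]]]'
python3 -m jog '[[[-0.8,0,0,-8,0],[-0.8,0,0,-25,0],[-0.8,0,0,-50,0],[-0.8,0,0,-80,0],[-0.8,0,0,-110,0],[-0.8,0,0,-140,0],[-0.8,0,0,-170,0],[-0.8,0,0,-193,0],[-0.8,0,0,-205,0],[-0.8,0,0,-209,0]]]'
python3 -m jog '[[[-0.8,3,-8,0,0],[-0.8,8,-25,0,0],[-0.8,17,-52,0,0],[-0.8,27,-85,0,0],[-0.8,38,-118,0,0],[-0.8,49,-151,0,0],[-0.8,59,-184,0,0],[-0.8,70,-217,0,0],[-0.8,81,-250,0,0],[-0.8,91,-283,0,0]]]'
python3 -m jog '[[[-0.8,10,-32,0,0],[-0.8,18,-57,0,0],[-0.8,23,-71,0,0],[-0.8,25,-77,0,0],[-0.8,25,-77,0,0],[-0.8,25,-77,8,0],[-0.8,25,-77,25,0],[-0.8,25,-77,45,0],[-0.8,25,-77,65,0],[-0.8,25,-77,80,0]]]'
python3 - <<'E'
from h import *
print(observe()["tcp_pos"])
im=get_image("scene");save(im,"s5")
E
```

```text
time: 11.35
tcp_pos: [525.1, 302.4, 55.2]
tcp_rot: [0.0, -0.146, 0.989, 0.0]
wrist_force: [-0.4, 0.4, -0.3]
finger_gap: 8.5
grip_force: 0.0
time: 12.35
tcp_pos: [525.1, 302.4, 55.2]
tcp_rot: [-0.0, -0.146, 0.989, 0.0]
wrist_force: [-0.2, 0.4, 0.4]
finger_gap: 8.6
grip_force: 0.0
time: 13.35
tcp_pos: [525.4, 302.7, 265.8]
tcp_rot: [0.001, -0.146, 0.989, 0.001]
wrist_force: [0.7, -0.0, -0.3]
finger_gap: 8.9
grip_force: 0.0
time: 14.35
tcp_pos: [518.0, 2.6, 262.9]
tcp_rot: [-0.001, -0.146, 0.989, -0.0]
wrist_force: [-0.3, -0.9, 0.7]
finger_gap: 8.6
grip_force: 0.0
time: 15.35
tcp_pos: [517.2, -74.5, 182.2]
tcp_rot: [-0.001, -0.147, 0.989, 0.0]
wrist_force: [0.3, -0.9, -0.3]
finger_gap: 8.7
grip_force: 0.0
[517.18622913 -74.48825035 182.17419757]
```

View pics/s5.png

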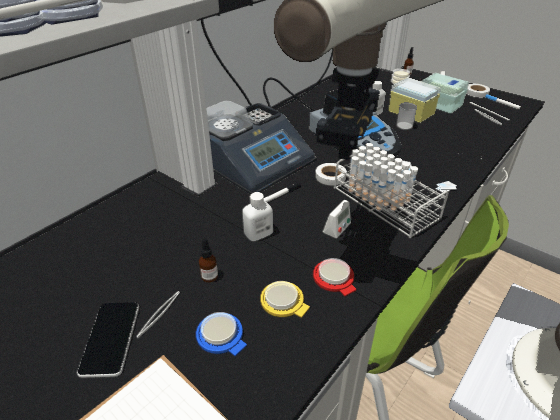

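The fingers hang over the timer at (338,219), nothing is displaced, and the rack at (390,185) is well below the gripper body. Now the final descent to a TCP height of about 97 mm.

```bash
python3 -m jog '[[[-0.8,0,0,18,0],[-0.8,0,0,36,0],[-0.8,0,0,54,0],[-0.8,0,0,70,0],[-0.8,0,0,81,0],[-0.8,0,0,86,0],[-0.8,0,0,87,0],[-0.8,0,0,87,0],[-0.8,0,0,87,0],[-0.8,0,0,87,0]]]'
python3 -m jog '[[[-0.8,0,0,0,0],[-0.8,0,0,0,0],[-0.8,0,0,0,0],[-0.8,0,0,0,0],[-0.8,0,0,0,0],[-0.8,0,0,0,0],[-0.8,0,0,0,0],[-0.8,0,0,0,0],[-0.8,0,0,0,0],[-0.8,0,0,0,0]]]'
python3 - <<'E'
from h import *
im=get_image("scene");save(im,"s6")
E
```

```text
time: 16.4
tcp_pos: [518.4, -75.7, 97.8]
tcp_rot: [0.001, -0.146, 0.989, -0.0]
wrist_force: [-0.4, -0.4, -0.2]
finger_gap: 8.9
grip_force: 0.0
time: 17.4
tcp_pos: [517.9, -75.7, 97.1]
tcp_rot: [0.0, -0.146, 0.989, -0.0]
wrist_force: [-0.0, 0.0, 0.1]
finger_gap: 8.4
grip_force: 0.0
```

View pics/s6.png

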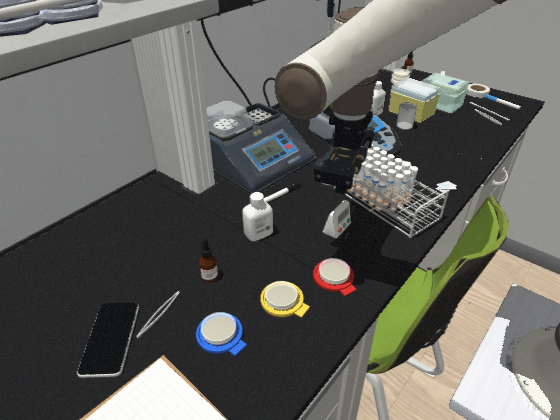

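The fingertips are at about (345,188), just above the timer's top at (341,203). Everything is in place and no force shows, so I'm handing in.

```bash
python3 -c "from plant import job_done;print(job_done())"
```

```text
the job is handed in; nothing more can be done
None
```

I pointed at the amber dropper bottle, then the dish in the blue stand, for about two seconds each, and handed the job in while still pointing at the timer; nothing was seen to move or be touched, and the hand-in returned no verdict.

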